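Seat a lens barrel in a V-block and hold it pressed home

ROBOT

A 6-joint arm with a two-finger parallel gripper is mounted at the origin on a cart in front of the work surface, level with it; the furniture and walls round the work are solid. World frame = base frame: x ahead of the robot, y to its left, z up, the work surface at z = 0. Lengths are in m, angles in rad, forces in N, time in s.
With the tool pointing down it reaches from about 0.3 to 1 m from the base axis. Payload 5.1 kg.
Tool frame: the origin (TCP) lies at the very end of the fingers, on their centre line; the grasp point (between the pads) lies 19 mm behind it; z points along the fingers, y is the line along which they close (so a half turn about z gives the same grasp; the last joint's range is limited). The gripper opens to 95 mm and grips with 3 to 60 N. Pads are 20 mm wide; open, the fingers measure 119 mm over their backs; the gripper's body (75 mm by 180 mm) begins 59 mm behind the grasp point.
Start: joints at [1.261, 0.124, 1.65, -0, 1.367, -0.083], TCP at [0.146, 0.633, 0.215] pointing down, gripper open.
Joint ranges: [-2.61, 2.61], [-1.02, 2.33], [0.03, 2.71], [-1.35, 4.49], [0.32, 2.68], [-2.91, 2.91]. Speed limits (rad/s): [2.57, 2.57, 3.14, 3.14, 3.14, 3.14].

INTERFACE

Orientations are given as [roll, pitch, yaw] about the fixed x, y, z axes, in that order (R = Rz(yaw) Ry(pitch) Rx(roll)).
In Python, from rig import telemetry, vision, ticket gives the robot as it stands. The module is installed in compiled form; this text tells all that it offers.
- The arm moves only by the shell command python3 -m pendant 'ROWS' [FORCE]. ROWS is JSON, a list of rows, each an object with "delta_pos": the shift along the world's x, y, z in m, a list of three; "twist": the turn about the world's z in rad; "jaw": the finger opening in m, from 0 to 0.0951. In form: [{"delta_pos": [x, y, z], "twist": twist, "jaw": jaw}, ...]. A call has 1 to 10 rows; each row shifts and turns the commanded pose from where the row before left it; what a row does not reach is not made up. A row lasts 1/8 s, in which the tool goes at most 62.5 mm and 10.7 degrees, less where a joint would pass 70% of its speed; a pose out of reach is approached as far as the arm can. A call is refused whole if a number of a shift passes 0.0625 or a number of a turn 0.188, either way. A call with a gripper value outside its range is refused whole. The fingers move at their own pace and stop on an object; FORCE is the grip in N (left out, the last holds). Time passes only in rows, so rows that do not move let the fingers close. It gives the time, the measured TCP pose, the force, the opening and the grip force at its end, in the units of the state.
- telemetry.observe(): the state, without advancing time (a new reading comes with each control period).
- vision.snapshot(name): name is "scene" or "top"; returns a dict with "pixels" (480x640x3 uint8, red, green, blue), "fx", "fy", "cx", "cy" (pixels), "k1" (the pictures are not rectified: a ray, as slopes to the right and down, at radius r is drawn at 1 + k1 r^2 times it, then the intrinsics apply), "view" (4x4, takes a point from world to camera coordinates). Camera axes: x right, y up, looking along -z (the intrinsics and any distortion apply to the point x, -y, -z); pixel columns grow to the right and rows downward; lengths in m; the calibration is good to about 2 mm. A picture is of the moment at which its call begins. There is no depth.
- ticket.finish_job(): hands the job in; it is judged then, once.
Trained networks look in a picture, given as the dict that the camera call returned (one of the last four; its "shot" number tells which), for a name from the list of things; names that differ only in an ending like _2 or _b are one class to them, and where a whole thing is asked for, a point or a joint stands for the part that bears it (a point fixed in the world has none). Each returns a list of dicts, best first, with "p" (0 to 1); they miss things now and then, are a little off and sometimes report something else, mostly with a low value. They report only what shows in the picture. A call takes as long as a camera call. They do not tell look-alikes from the thing itself.
- vision.cut_out(picture, label): "region" (480x640 bool, what is visible of it) and "box" ([left, top, right, bottom] in pixels, round what is visible of it).
- vision.tip_of(picture, label): "uv" ([column, row] in pixels: a listed point, or the origin of a listed thing).
The state is a dict: "time": time; "joints": joint angles; "qvel": joint speeds; "tau": joint torques, N m; "ee_pos": TCP position; "orientation": TCP orientation; "contact_force": force on the tool from outside, world axes, zero at the start; "wrist_torque": the same for the moment, N m; "grip_width": finger opening in m; "gripper_force": force on a finger pad.
Only numpy, scipy, OpenCV 4.12 (cv2) and the standard library are available. Lean on these libraries where they do the work, as an engineer would, in place of code of your own. Each camera call takes 0.05 s, during which the arm holds its last target. There are 200 camera calls.

TASK

Pick up the black lens barrel and lay it in the V-block with its red-ringed end right up against the blue end stop. Finish still holding it there: keep pressing it gently and steadily down, with about a kilogram of push, so that both sides of the V carry it, and do not let go. Leave the other things on the bench where they are.

Things in the scene. Friction and masses are not known exactly. Their poses are not given: they have to be found in the camera images.
- barrel_center (a point): centre of the loose lens barrel: a smooth black cylinder, 30 mm diameter, 120 mm long, about 0.15 kg, with a silvery octagonal grip ring round its middle, 34 mm across flats, 30 mm wide along the barrel. It lies on a flat of the ring, axis 17 mm above the bench; two upright flats face sideways for gripping. Axes: x along the barrel to the red-ringed end, z up as it lies at the start
- barrel_front (a point): centre of the barrel's end face at the red ring (ring 6 mm wide, 3.5 mm from that end); 60 mm from barrel_center along its +x. At the start it points away from the robot, within about 1.1 rad of straight ahead
- barrel_rear (a point): centre of the barrel's other end face; 60 mm from barrel_center along its -x
- v_block: V-block, fixed to the bench: dark base plate 146 x 70 mm, 12 mm high (origin under its middle), with two aluminium saddles 20 mm long, 60 mm wide, at 28 to 48 mm either side of the middle along x. The gap between them, 56 mm long, is open to both sides and down to the plate, for the grip ring and fingers. Each saddle has a 90 degree V, its sides rising to 59 mm, its mouth about 45 mm wide
- v_seat (a point): the point where barrel_center lies when the barrel is fully seated against the stop: over the middle of the V-block, 58 mm above the bench. Axes: x along the V towards the end stop (away from the robot, within 0.6 rad of straight ahead), y to its left, z up
- v_left: left (+y) sides of the V on both saddles, fixed; origin under the middle of the V-block, on the bench. The barrel's own weight puts about 1 N on each side; a hand that pulls it sideways lifts it off one side
- v_right: right (-y) sides of the V on both saddles, fixed; same origin
- v_stop: blue end stop, an upright plate 40 mm wide, 10 mm thick, top 70 mm above the bench, fixed; its face that meets the barrel is 60 mm from v_seat along +x; same origin as the V-block
- silver_tin_c (a point): centre of a round silvery tin, 60 mm diameter, 27 mm high, loose; a bystander to leave alone
- dropper_c (a point): centre of a brown dropper bottle, 33 mm wide, 102 mm high, standing loose; a bystander. (Beyond it, off the right edge of the bench, a thin fixed steel post rises from the floor to 0.9 m above the bench, 0.28 m ahead and 0.53 m to the right of the robot: keep the arm clear of it, pulling in to pass on the robot side)
- eyecup_c (a point): centre of a black rubber eyecup, 52 mm diameter, 26 mm high, loose; a bystander
Mind the look-alikes: they are no part of the job. What is shaped like the part that bears barrel_center but green is not meant.

How it is judged:
By the outcome, as a careful person would: the job done as asked, in the order asked, and still so for the second after the job is handed in, while the arm keeps its last pose, push and grip.
It also fails if it takes over 45 s, if anything falls off the work surface, if the arm or the gripper's body presses on something with over 40 N, if the wrist force passes 120 N, or if a joint passes its speed limit or range.

## Working session

There is one attempt and no reset: what is moved stays moved. The work goes in short steps, Python scripts to look and compute and a shell command to move; the robot and the scene stay as the last step left them, time stands still between calls to the robot, and variables do not carry over. Pictures are saved under pics/ and viewed, at most 10 in all, crops included, and the job is handed in when it is done.

```bash
mkdir -p pics
cat > h.py <<'E'
import numpy as np, cv2
from rig import telemetry, vision, ticket
def ray(s,uv):
    a=np.array([(uv[0]-s["cx"])/s["fx"],(uv[1]-s["cy"])/s["fy"]]); b=a.copy()
    for _ in range(30): b=a/(1+s["k1"]*(b@b))
    V=np.array(s["view"]); R=V[:3,:3]; o=-R.T@V[:3,3]
    return o,R.T@np.array([b[0],-b[1],-1.])
def atz(s,uv,z):
    o,d=ray(s,uv); return o+d*(z-o[2])/d[2]
def proj(s,p):
    V=np.array(s["view"]); c=V[:3,:3]@np.array(p)+V[:3,3]
    a=np.array([c[0],-c[1]])/-c[2]; a=a*(1+s["k1"]*(a@a))
    return a*[s["fx"],s["fy"]]+[s["cx"],s["cy"]]
def save(img,n): cv2.imwrite("pics/"+n,np.ascontiguousarray(img[...,::-1]))
E
python3 - <<'E'
from h import *
Z=dict(barrel_center=.017,barrel_front=.017,barrel_rear=.017,v_seat=.058,silver_tin_c=.0135,dropper_c=.051,eyecup_c=.013)
for n in("scene","top"):
    s=vision.snapshot(n); save(s["pixels"],n+".png")
    V=np.array(s["view"]);print(n,"cam",(-V[:3,:3].T@V[:3,3]).round(3),s["fx"],s["k1"])
    for l,z in Z.items():
        for d in vision.tip_of(s,l)[:3]: print(l,round(d["p"],2),np.round(d["uv"],1),atz(s,d["uv"],z).round(4))
    for l in("v_block","v_stop"):
        for d in vision.tip_of(s,l)[:2]: print(l,round(d["p"],2),np.round(d["uv"],1),atz(s,d["uv"],0).round(4))
o=telemetry.observe();print({k:np.round(v,3) for k,v in o.items()})
E
```

```text
scene cam [0.085 0.184 0.736] 459.37700007307825 0.03829816847757407
barrel_center 0.96 [487.7 312.9] [ 0.2836 -0.2792  0.017 ]
barrel_center 0.65 [264.8 254.5] [ 0.6225 -0.0133  0.017 ]
barrel_front 0.92 [277.2 229.4] [ 0.6659 -0.0662  0.017 ]
barrel_front 0.85 [473.9 283.9] [ 0.3418 -0.3037  0.017 ]
barrel_rear 0.8 [246.2 271.8] [0.6056 0.0366 0.017 ]
barrel_rear 0.65 [500.2 342.9] [ 0.2306 -0.2537  0.017 ]
v_seat 0.56 [405.3 233.2] [ 0.4851 -0.2518  0.058 ]
v_seat 0.47 [244.4 275. ] [0.5714 0.0509 0.058 ]
silver_tin_c 0.77 [319.2 192.8] [ 0.7098 -0.1982  0.0135]
dropper_c 0.62 [352.7 154.8] [ 0.7365 -0.3073  0.051 ]
eyecup_c 0.85 [277.9 359.1] [0.417  0.0745 0.013 ]
v_block 0.7 [400.  250.6] [ 0.4895 -0.2505  0.    ]
top cam [ 0.453 -0.131  1.036] 559.1040859927043 -0.017828426196836104
barrel_center 0.98 [408.  381.3] [ 0.2852 -0.2855  0.017 ]
barrel_center 0.59 [266.8 187. ] [ 0.6306 -0.0194  0.017 ]
barrel_front 0.81 [418.3 351.9] [ 0.338  -0.3032  0.017 ]
barrel_front 0.77 [292.  170.8] [ 0.6621 -0.0649  0.017 ]
barrel_rear 0.84 [238.8 197.8] [0.6091 0.0314 0.017 ]
barrel_rear
[... 190 characters left out ...]
7] [ 0.4866 -0.25    0.0135]
dropper_c 0.78 [428.3 129.6] [ 0.7371 -0.3096  0.051 ]
eyecup_c 0.83 [212.  299.6] [0.4212 0.0735 0.013 ]
v_block 0.84 [391.9 270.3] [ 0.4841 -0.2548  0.    ]
{'time': np.float64(1.0), 'joints': array([ 1.261,  0.124,  1.65 ,  0.   ,  1.367, -0.083]), 'qvel': array([-0.002,  0.001,  0.001,  0.001,  0.002, -0.   ]), 'tau': array([ 1.0000e-03, -4.1758e+01, -3.6025e+01,  7.7000e-02,  4.3000e-02,
       -0.0000e+00]), 'ee_pos': array([0.146, 0.633, 0.215]), 'orientation': array([ 3.142, -0.   ,  2.915]), 'contact_force': array([ 0.263, -0.189, -0.203]), 'wrist_torque': array([-0.056,  0.018, -0.014]), 'gripper_force': np.float64(0.0), 'grip_width': np.float64(0.095)}
```

View pics/scene.png

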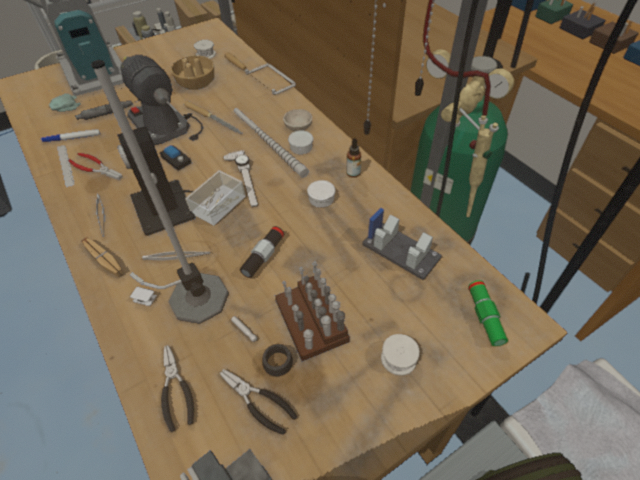

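View pics/top.png

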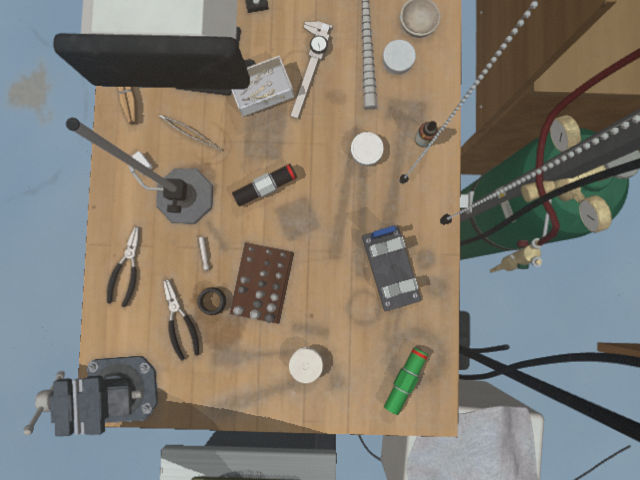

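The black barrel with the silvery ring and red end is at scene (264,252) and top (266,186). The green one, at scene (488,312) and top (405,380), is the look-alike. Only the first is black, so that one is meant. The V-block is at scene (400,250) and top (392,270), with its blue stop at top (383,231). A tall stand pole rises from top (185,195) to (72,124), and chains hang with their ends at top (403,178) and (445,218).

Next I'll confirm this in a crop and fit the poses.

```bash
cat > fit.py <<'E'
from h import *
from scipy.optimize import minimize
def box(x0,x1,y0,y1,z0,z1): return np.array([[x,y,z] for x in(x0,x1) for y in(y0,y1) for z in(z0,z1)])
t=np.linspace(0,2*np.pi,25)
def cyl(r,h): return np.array([[x,r*np.cos(a),.017+r*np.sin(a)] for x in(-h,h) for a in t])
BAR=[cyl(.015,.06),cyl(.018,.015)]
VB=[box(-.073,.073,-.035,.035,0,.012),box(.06,.07,-.02,.02,0,.07)]
for a in(-.048,.028):
    for b in((-.03,-.0225),(.0225,.03)): VB.append(box(a,a+.02,b[0],b[1],0,.059))
    VB.append(box(a,a+.02,-.03,.03,0,.037))
def render(s,parts,p):
    c,n=np.cos(p[2]),np.sin(p[2]); m=np.zeros((480*4,640*4),np.uint8)
    for q in parts:
        w=np.c_[c*q[:,0]-n*q[:,1]+p[0],n*q[:,0]+c*q[:,1]+p[1],q[:,2]]
        u=np.array([proj(s,x) for x in w])*4+2
        cv2.fillConvexPoly(m,cv2.convexHull(u.astype(np.float32)).astype(np.int32),255)
    return cv2.resize(m,(640,480),interpolation=cv2.INTER_AREA)/255.
def fit(sm,parts,p0):
    def cost(p):
        e=0
        for s,m in sm:
            r=render(s,parts,p); e+=1-np.minimum(r,m).sum()/np.maximum(r,m).sum()
        return e
    sx=np.array([p0]+[np.array(p0)+d for d in([.01,0,0],[0,.01,0],[0,0,.12])])
    r=minimize(cost,p0,method="Nelder-Mead",options=dict(initial_simplex=sx,xatol=2e-4,fatol=1e-4,maxiter=120))
    return r.x,r.fun
def masks(s,label,xy,z):
    u=proj(s,[*xy,z]); best=None
    for d in vision.cut_out(s,label):
        b=d["box"]
        if b[0]-5<u[0]<b[2]+5 and b[1]-5<u[1]<b[3]+5: return d["region"].astype(float)
E
python3 - <<'E'
from fit import *
S={n:vision.snapshot(n) for n in("scene","top")}
def show(l,parts,p0,z):
    sm=[]
    for n in S:
        m=masks(S[n],l,p0[:2],z)
        if m is None: print(l,n,"none"); continue
        sm.append((S[n],m)); print(l,n,*np.round(fit([(S[n],m)],parts,p0),4) if 0 else [np.round(v,4) for v in fit([(S[n],m)],parts,p0)])
    print(l,"both",[np.round(v,4) for v in fit(sm,parts,p0)])
show("barrel_center",BAR,[.633,-.017,-1.06],.017)
show("v_block",VB,[.486,-.252,.25],.03)
def tri(a,b):
    o1,d1=ray(S["scene"],a);o2,d2=ray(S["top"],b)
    k=np.linalg.lstsq(np.c_[d1,-d2],o2-o1,rcond=None)[0]; p,q=o1+k[0]*d1,o2+k[1]*d2
    return ((p+q)/2).round(3),np.linalg.norm(p-q).round(3)
print("pole",tri((98,65),(72,124)),"chain",tri((367,128),(403,178)),tri((418,85),(445,218)),"x",tri((418,85),(403,178)),tri((367,128),(445,218)))
print("polebase",atz(S["top"],(185,195),.01))
c=[cv2.resize(S["scene"]["pixels"][205:305,215:315],(400,400),interpolation=cv2.INTER_CUBIC),cv2.resize(S["top"]["pixels"][215:315,345:445],(400,400),interpolation=cv2.INTER_CUBIC)]
save(np.hstack(c),"crop.png")
E
```

```text
barrel_center scene [ 0.6337 -0.0134 -1.0509] 0.129
barrel_center top [ 0.635  -0.0146 -1.08  ] 0.0459
barrel_center both [array([ 0.6349, -0.0145, -1.0747]), np.float64(0.1817)]
v_block scene [ 0.4881 -0.2499  0.3246] 0.0608
v_block top [ 0.4889 -0.2517  0.324 ] 0.0402
v_block both [array([ 0.4884, -0.251 ,  0.3209]), np.float64(0.1123)]
pole (array([0.612, 0.135, 0.47 ]), np.float64(0.001)) chain (array([ 0.612, -0.242,  0.229]), np.float64(0.002)) (array([ 0.542, -0.281,  0.335]), np.float64(0.0)) x (array([ 0.563, -0.25 ,  0.342]), np.float64(0.073)) (array([ 0.576, -0.265,  0.246]), np.float64(0.081))
polebase [0.61270048 0.13268414 0.01      ]
```

View pics/crop.png

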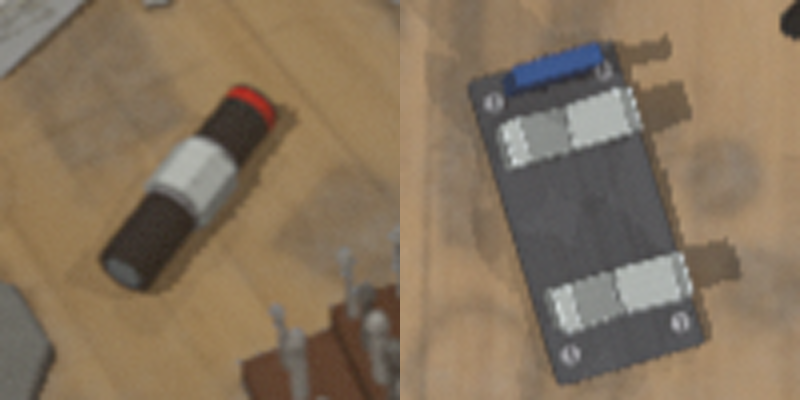

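The crop confirms it: the left half shows the black barrel with the red ring at its far end. The right half shows the V-block with the blue stop at its far end. The fits give the barrel at (0.635,-0.0145) with yaw -1.075, and the V at (0.488,-0.251) with yaw 0.321. Chains hang at (0.61,-0.24) down to z 0.23 and at (0.54,-0.28) down to z 0.335. I'll therefore stay on the robot side.

```bash
python3 -m pendant '[{"delta_pos":[0.027,-0.053,0.008],"twist":-0.085,"jaw":0.095},{"delta_pos":[0.027,-0.053,0.008],"twist":-0.085,"jaw":0.095},{"delta_pos":[0.027,-0.053,0.008],"twist":-0.085,"jaw":0.095},{"delta_pos":[0.027,-0.053,0.008],"twist":-0.085,"jaw":0.095},{"delta_pos":[0.027,-0.053,0.008],"twist":-0.085,"jaw":0.095},{"delta_pos":[0.027,-0.053,0.008],"twist":-0.085,"jaw":0.095},{"delta_pos":[0.027,-0.053,0.008],"twist":-0.085,"jaw":0.095},{"delta_pos":[0.027,-0.053,0.008],"twist":-0.085,"jaw":0.095},{"delta_pos":[0.027,-0.053,0.008],"twist":-0.085,"jaw":0.095},{"delta_pos":[0.027,-0.053,0.008],"twist":-0.085,"jaw":0.095}]' 30
```

```text
time: 2.55
ee_pos: [0.4167, 0.1015, 0.2954]
orientation: [3.14, 0.0, 2.062]
contact_force: [0.9, -1.1, 0.5]
grip_width: 0.0948
gripper_force: 0.0
```

```bash
python3 -m pendant '[{"delta_pos":[0.015,-0.05,0],"twist":0,"jaw":0.095},{"delta_pos":[0.03,-0.04,0],"twist":0,"jaw":0.095},{"delta_pos":[0.045,-0.02,-0.02],"twist":0,"jaw":0.095},{"delta_pos":[0.045,-0.006,-0.03],"twist":0,"jaw":0.095},{"delta_pos":[0.045,0,-0.03],"twist":0,"jaw":0.095},{"delta_pos":[0.038,0,-0.03],"twist":0,"jaw":0.095},{"delta_pos":[0,0,-0.04],"twist":0,"jaw":0.095},{"delta_pos":[0,0,-0.03],"twist":0,"jaw":0.095},{"delta_pos":[0,0,0],"twist":0,"jaw":0.095}]'
python3 - <<'E'
from h import *
s=vision.snapshot("scene"); save(cv2.resize(s["pixels"][140:340,130:400],(800,592)),"a.png")
print({k:np.round(v,4) for k,v in telemetry.observe().items() if k in("ee_pos","orientation")})
E
```

```text
time: 3.68
ee_pos: [0.6319, -0.0124, 0.1112]
orientation: [-3.136, -0.004, 2.065]
contact_force: [-0.8, -0.6, 1.1]
grip_width: 0.0952
gripper_force: 0.0
{'ee_pos': array([ 0.6335, -0.0126,  0.1138]), 'orientation': array([-3.1397e+00, -1.3000e-03,  2.0648e+00])}
```

View pics/a.png

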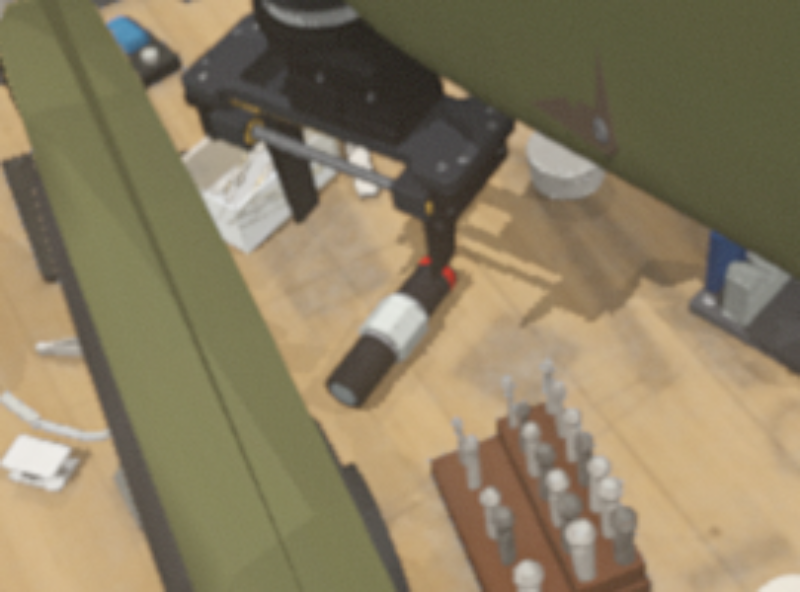

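The picture shows the open fingers above and astride the barrel, with the ring at crop (392,325) lying between them and nothing in the way. Descending now.

```bash
python3 -m pendant '[{"delta_pos":[0.0015,-0.002,-0.04],"twist":0,"jaw":0.095},{"delta_pos":[0,0,-0.04],"twist":0,"jaw":0.095},{"delta_pos":[0,0,-0.02],"twist":0,"jaw":0.095},{"delta_pos":[0,0,-0.01],"twist":0,"jaw":0.095},{"delta_pos":[0,0,0],"twist":0,"jaw":0.095}]'; python3 -m pendant '[{"delta_pos":[0,0,0],"twist":0,"jaw":0.02},{"delta_pos":[0,0,0],"twist":0,"jaw":0.02},{"delta_pos":[0,0,0],"twist":0,"jaw":0.02},{"delta_pos":[0,0,0],"twist":0,"jaw":0.02},{"delta_pos":[0,0,0],"twist":0,"jaw":0.02},{"delta_pos":[0,0,0],"twist":0,"jaw":0.02},{"delta_pos":[0,0,0],"twist":0,"jaw":0.02},{"delta_pos":[0,0,0],"twist":0,"jaw":0.02}]' 35
```

```text
time: 4.35
ee_pos: [0.6363, -0.0147, 0.0055]
orientation: [3.141, 0.001, 2.065]
contact_force: [-0.3, 0.3, 0.2]
grip_width: 0.095
gripper_force: 0.0
time: 5.35
ee_pos: [0.6356, -0.0147, 0.0046]
orientation: [-3.141, -0.0, 2.065]
contact_force: [-0.0, -0.2, -0.1]
grip_width: 0.0337
gripper_force: 35.0
```

```bash
python3 -m pendant '[{"delta_pos":[0,0,0.03],"twist":0,"jaw":0.02},{"delta_pos":[0,0,0.05],"twist":0,"jaw":0.02},{"delta_pos":[0,0,0.05],"twist":0,"jaw":0.02},{"delta_pos":[0,0,0],"twist":0,"jaw":0.02}]' && python3 -m pendant '[{"delta_pos":[-0.035,-0.015,0],"twist":0.14,"jaw":0.02},{"delta_pos":[-0.045,-0.02,0],"twist":0.14,"jaw":0.02},{"delta_pos":[-0.045,-0.025,0],"twist":0.14,"jaw":0.02},{"delta_pos":[-0.035,-0.03,0],"twist":0.14,"jaw":0.02},{"delta_pos":[-0.02,-0.035,0],"twist":0.14,"jaw":0.02},{"delta_pos":[0,-0.035,0],"twist":0.14,"jaw":0.02},{"delta_pos":[0.005,-0.035,0],"twist":0.14,"jaw":0.02},{"delta_pos":[0.005,-0.035,0],"twist":0.14,"jaw":0.02},{"delta_pos":[0.005,-0.01,0],"twist":0.14,"jaw":0.02},{"delta_pos":[0.006,0,0],"twist":0.137,"jaw":0.02}]' && python3 -m pendant '[{"delta_pos":[0,0,0],"twist":0,"jaw":0.02},{"delta_pos":[0,0,0],"twist":0,"jaw":0.02}]'
python3 - <<'E'
from h import *
for n in("scene","top"):
    s=vision.snapshot(n); c=proj(s,[.49,-.25,.08]).astype(int); print(c)
    save(cv2.resize(s["pixels"][c[1]-75:c[1]+75,c[0]-100:c[0]+100],(600,450),interpolation=cv2.INTER_CUBIC),"b_%s.png"%n)
print({k:np.round(v,4) for k,v in telemetry.observe().items() if k in("ee_pos","orientation","contact_force","wrist_torque","grip_width")})
E
```

```text
time: 5.85
ee_pos: [0.6391, -0.015, 0.1405]
orientation: [3.133, 0.006, 2.065]
contact_force: [-0.2, -0.5, -1.3]
grip_width: 0.0338
gripper_force: 35.0
time: 7.1
ee_pos: [0.4755, -0.2549, 0.1321]
orientation: [3.139, -0.002, -2.819]
contact_force: [0.4, -0.3, -2.8]
grip_width: 0.0338
gripper_force: 35.0
time: 7.35
ee_pos: [0.4759, -0.2541, 0.1334]
orientation: [3.14, -0.001, -2.823]
contact_force: [0.2, 0.2, -1.5]
grip_width: 0.0339
gripper_force: 35.0
[404 224]
[394 265]
{'ee_pos': array([ 0.4762, -0.2543,  0.134 ]), 'orientation': array([ 3.1408e+00, -7.0000e-04, -2.8223e+00]), 'contact_force': array([ 0.8391, -0.1466, -1.9974]), 'wrist_torque': array([ 0.0852,  0.0104, -0.0143]), 'grip_width': np.float64(0.0339)}
```

View pics/b_scene.png

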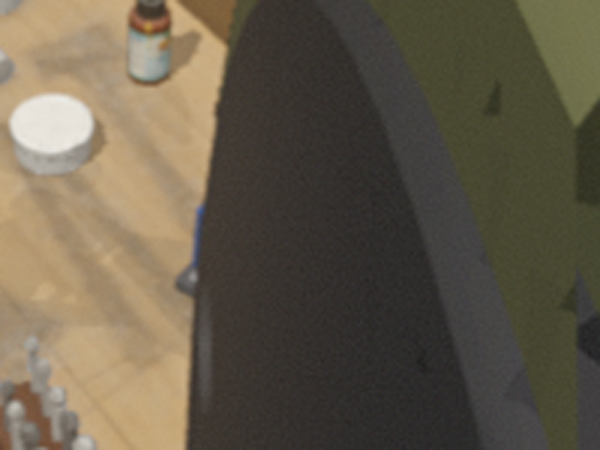

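The scene view is blocked by the arm; only the blue stop's edge shows, at crop (200,250). I'll check the top view.

View pics/b_top.png

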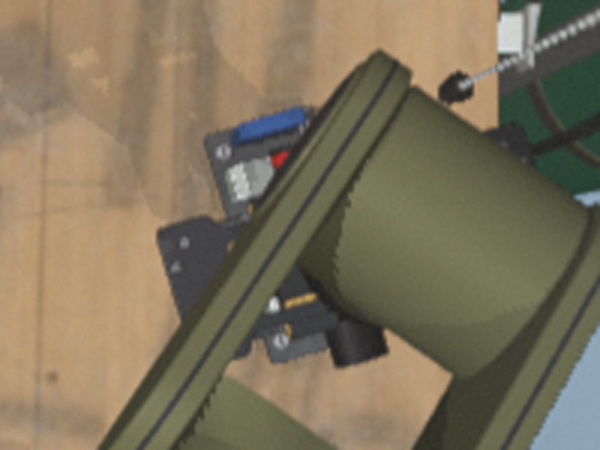

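The top view shows the barrel over the V, with the red ring at crop (280,160) just short of the blue stop at (270,125). The chain's end at (455,88) is clear of the arm. Lowering now.

```bash
python3 -m pendant '[{"delta_pos":[0,0,-0.03],"twist":0,"jaw":0.02},{"delta_pos":[0,0,-0.03],"twist":0,"jaw":0.02},{"delta_pos":[0,0,-0.013],"twist":0,"jaw":0.02},{"delta_pos":[0,0,-0.005],"twist":0,"jaw":0.02},{"delta_pos":[0,0,0],"twist":0,"jaw":0.02},{"delta_pos":[0,0,0],"twist":0,"jaw":0.02}]'; python3 -c "
from h import *
print({k:np.round(v,4) for k,v in telemetry.observe().items() if k in('ee_pos','contact_force','wrist_torque')})"; python3 -m pendant '[{"delta_pos":[0,0,-0.004],"twist":0,"jaw":0.02},{"delta_pos":[0,0,0],"twist":0,"jaw":0.02},{"delta_pos":[0,0,0],"twist":0,"jaw":0.02}]'; python3 -c "
from h import *
print({k:np.round(v,4) for k,v in telemetry.observe().items() if k in('ee_pos','contact_force','wrist_torque')})"
```

```text
time: 8.2
ee_pos: [0.4775, -0.2552, 0.058]
orientation: [-3.14, 0.001, -2.821]
contact_force: [0.2, 0.1, -0.8]
grip_width: 0.0338
gripper_force: 35.0
{'ee_pos': array([ 0.4775, -0.2552,  0.058 ]), 'contact_force': array([ 0.1711,  0.1414, -0.7626]), 'wrist_torque': array([ 0.0646,  0.03  , -0.0016])}
time: 8.57
ee_pos: [0.4767, -0.2547, 0.0527]
orientation: [3.142, -0.0, -2.821]
contact_force: [-0.1, -1.4, -2.8]
grip_width: 0.0336
gripper_force: 35.0
{'ee_pos': array([ 0.4767, -0.2547,  0.0527]), 'contact_force': array([-0.1175, -1.3959, -2.7727]), 'wrist_torque': array([ 0.0565,  0.0762, -0.0075])}
```

```bash
cat > st.py <<'E'
from h import *
o=telemetry.observe(); c,n=np.cos(.321),np.sin(.321); f=np.array(o["contact_force"]); d=np.array(o["ee_pos"])-[.4884,-.251,.0456]
w=np.array(o["wrist_torque"])
L=lambda v:np.round([c*v[0]+n*v[1],-n*v[0]+c*v[1],v[2]],4)
print("t",round(o["time"],2),"F along/left/up",L(f).round(2),"M",L(w).round(3),"pos mm",L(d*1000).round(2),"grip",np.round(o["grip_width"],4),"rpy",np.round(o["orientation"],4))
E
for i in 1; do :; done
python3 -m pendant '[{"delta_pos":[0,0,-0.003],"twist":0,"jaw":0.02},{"delta_pos":[0,0,0],"twist":0,"jaw":0.02},{"delta_pos":[0,0,0],"twist":0,"jaw":0.02}]'>/dev/null; python3 st.py; python3 -m pendant '[{"delta_pos":[0,0,-0.002],"twist":0,"jaw":0.02},{"delta_pos":[0,0,0],"twist":0,"jaw":0.02},{"delta_pos":[0,0,0],"twist":0,"jaw":0.02}]'>/dev/null; python3 st.py;  python3 -m pendant '[{"delta_pos":[0,0,-0.0015],"twist":0,"jaw":0.02},{"delta_pos":[0,0,0],"twist":0,"jaw":0.02},{"delta_pos":[0,0,0],"twist":0,"jaw":0.02}]'>/dev/null; python3 st.py
```

```text
t 8.95 F along/left/up [-0.35 -0.19 -1.75] M [ 0.005 -0.056 -0.024] pos mm [-12.32   0.27   3.95] grip 0.034 rpy [ 3.1414e+00 -1.0000e-04 -2.8214e+00]
t 9.32 F along/left/up [ 1.22 -1.33 -1.82] M [-0.127 -0.326 -0.015] pos mm [-11.91  -0.05   2.19] grip 0.0337 rpy [-3.1409e+00  9.0000e-04 -2.8214e+00]
t 9.7 F along/left/up [ 4.05 -0.93 -1.84] M [-0.032 -0.622 -0.027] pos mm [-11.89   0.09   0.71] grip 0.0336 rpy [-3.1412e+00  9.0000e-04 -2.8215e+00]
```

The forward force suggests the grip ring is brushing the rear saddle: 12 mm back leaves it only about 1 mm of room. I'll lift a little, move 7 mm forward and lower again.

```bash
python3 -m pendant '[{"delta_pos":[0,0,0.006],"twist":0,"jaw":0.02},{"delta_pos":[0.0066,0.0022,0],"twist":0,"jaw":0.02},{"delta_pos":[0,0,0],"twist":0,"jaw":0.02},{"delta_pos":[0,0,0],"twist":0,"jaw":0.02}]'>/dev/null; python3 st.py; python3 -m pendant '[{"delta_pos":[0,0,-0.004],"twist":0,"jaw":0.02},{"delta_pos":[0,0,0],"twist":0,"jaw":0.02},{"delta_pos":[0,0,0],"twist":0,"jaw":0.02}]'>/dev/null; python3 st.py;  python3 -m pendant '[{"delta_pos":[0,0,-0.0015],"twist":0,"jaw":0.02},{"delta_pos":[0,0,0],"twist":0,"jaw":0.02},{"delta_pos":[0,0,0],"twist":0,"jaw":0.02}]'>/dev/null; python3 st.py
```

```text
t 10.2 F along/left/up [-0.01  0.51 -1.96] M [0.065 0.004 0.011] pos mm [-5.6   0.46  6.25] grip 0.0337 rpy [ 3.1410e+00 -9.0000e-04 -2.8211e+00]
t 10.57 F along/left/up [ 0.43  0.48 -2.56] M [ 0.055 -0.033  0.041] pos mm [-5.47  0.32  2.37] grip 0.0336 rpy [ 3.1413e+00 -3.0000e-04 -2.8215e+00]
t 10.95 F along/left/up [ 0.91  0.24 -1.49] M [0.005 0.03  0.002] pos mm [-5.3   0.19  1.1 ] grip 0.0338 rpy [-3.1415e+00  1.0000e-04 -2.8214e+00]
```

```bash
python3 -m pendant '[{"delta_pos":[0,0,-0.001],"twist":0,"jaw":0.02},{"delta_pos":[0,0,0],"twist":0,"jaw":0.02},{"delta_pos":[0,0,0],"twist":0,"jaw":0.02}]'>/dev/null; python3 st.py; python3 -m pendant '[{"delta_pos":[0,0,-0.001],"twist":0,"jaw":0.02},{"delta_pos":[0,0,0],"twist":0,"jaw":0.02},{"delta_pos":[0,0,0],"twist":0,"jaw":0.02}]'>/dev/null; python3 st.py
```

```text
t 11.32 F along/left/up [ 0.59 -0.08 -0.75] M [-0.062 -0.004  0.036] pos mm [-5.2  -0.03  0.26] grip 0.0338 rpy [-3.1410e+00  3.0000e-04 -2.8215e+00]
t 11.7 F along/left/up [-1.97  0.32  5.51] M [ 0.179  0.322 -0.099] pos mm [-5.09 -0.21 -0.08] grip 0.0339 rpy [-3.1408e+00  4.0000e-04 -2.8215e+00]
```

```bash
python3 -m pendant '[{"delta_pos":[0,0,0.001],"twist":0,"jaw":0.02},{"delta_pos":[0.0028,0.0009,0],"twist":0,"jaw":0.02},{"delta_pos":[0,0,0],"twist":0,"jaw":0.02},{"delta_pos":[0,0,0],"twist":0,"jaw":0.02}]'>/dev/null; python3 st.py; python3 -m pendant '[{"delta_pos":[0.0014,0.0005,0],"twist":0,"jaw":0.02},{"delta_pos":[0,0,0],"twist":0,"jaw":0.02},{"delta_pos":[0,0,0],"twist":0,"jaw":0.02}]'>/dev/null; python3 st.py;python3 -m pendant '[{"delta_pos":[0.0010,0.0003,0],"twist":0,"jaw":0.02},{"delta_pos":[0,0,0],"twist":0,"jaw":0.02},{"delta_pos":[0,0,0],"twist":0,"jaw":0.02}]'>/dev/null; python3 st.py
```

```text
t 12.2 F along/left/up [-1.44 -3.34  1.11] M [-0.624  0.359 -0.14 ] pos mm [-2.38 -0.2   0.04] grip 0.0338 rpy [-3.1407  0.     -2.8213]
t 12.57 F along/left/up [-2.22 -4.74  0.62] M [-0.704  0.423 -0.156] pos mm [-0.85  0.01  0.12] grip 0.0337 rpy [-3.1411e+00  1.0000e-04 -2.8213e+00]
t 12.95 F along/left/up [-3.21 -3.7   1.53] M [-0.686  0.48  -0.093] pos mm [0.15 0.03 0.2 ] grip 0.0338 rpy [-3.1413  0.     -2.8214]
```

The leftward offset has put the barrel on the left side only, so I'll shift slightly right and keep moving towards the stop.

```bash
python3 -m pendant '[{"delta_pos":[0.00015,-0.0004,0],"twist":0,"jaw":0.02},{"delta_pos":[0,0,0],"twist":0,"jaw":0.02},{"delta_pos":[0,0,0],"twist":0,"jaw":0.02}]'>/dev/null; python3 st.py; python3 -m pendant '[{"delta_pos":[0.0010,0.0003,0],"twist":0,"jaw":0.02},{"delta_pos":[0,0,0],"twist":0,"jaw":0.02},{"delta_pos":[0,0,0],"twist":0,"jaw":0.02}]'>/dev/null; python3 st.py;python3 -m pendant '[{"delta_pos":[0.0010,0.0003,0],"twist":0,"jaw":0.02},{"delta_pos":[0,0,0],"twist":0,"jaw":0.02},{"delta_pos":[0,0,0],"twist":0,"jaw":0.02}]'>/dev/null; python3 st.py
```

```text
t 13.32 F along/left/up [-2.87 -1.63  3.59] M [-0.292  0.434 -0.024] pos mm [ 0.23 -0.05  0.11] grip 0.0336 rpy [ 3.1412e+00  1.0000e-04 -2.8213e+00]
t 13.7 F along/left/up [-3.13 -2.17  1.64] M [-0.362  0.518 -0.069] pos mm [ 1.15 -0.19 -0.04] grip 0.0338 rpy [ 3.1414e+00 -2.0000e-04 -2.8215e+00]
t 14.07 F along/left/up [-7.22 -1.82  4.28] M [-0.343  1.175 -0.137] pos mm [ 1.19 -0.2  -0.05] grip 0.0337 rpy [ 3.1410e+00 -2.5000e-03 -2.8212e+00]
```

The barrel has met the stop: its position stalled and the force along the V jumped to -7 N. Next I'll centre it sideways and press down.

```bash
python3 -m pendant '[{"delta_pos":[0.0001,-0.00025,-0.0004],"twist":0,"jaw":0.02},{"delta_pos":[0,0,0],"twist":0,"jaw":0.02},{"delta_pos":[0,0,0],"twist":0,"jaw":0.02}]'>/dev/null; python3 st.py; python3 -m pendant '[{"delta_pos":[-0.0002,-0.0001,-0.0004],"twist":0,"jaw":0.02},{"delta_pos":[0,0,0],"twist":0,"jaw":0.02},{"delta_pos":[0,0,0],"twist":0,"jaw":0.02}]'>/dev/null; python3 st.py; python3 -m pendant '[{"delta_pos":[0,0,0],"twist":0,"jaw":0.02},{"delta_pos":[0,0,0],"twist":0,"jaw":0.02},{"delta_pos":[0,0,0],"twist":0,"jaw":0.02}]'>/dev/null; python3 st.py
```

```text
t 14.45 F along/left/up [-8.67 -0.64  5.73] M [-0.048  1.279 -0.045] pos mm [ 1.19 -0.24 -0.06] grip 0.0338 rpy [ 3.1403e+00 -2.7000e-03 -2.8213e+00]
t 14.82 F along/left/up [-7.75  0.16  9.25] M [ 0.109  1.302 -0.095] pos mm [ 1.2  -0.22 -0.06] grip 0.0339 rpy [ 3.1402e+00 -2.3000e-03 -2.8213e+00]
t 15.2 F along/left/up [-7.73  0.45  8.5 ] M [ 0.109  1.259 -0.115] pos mm [ 1.2  -0.22 -0.09] grip 0.0335 rpy [ 3.1401e+00 -2.3000e-03 -2.8213e+00]
```

```bash
python3 -m pendant '[{"delta_pos":[-0.0004,-0.00015,-0.0002],"twist":0,"jaw":0.02},{"delta_pos":[0,0,0],"twist":0,"jaw":0.02},{"delta_pos":[0,0,0],"twist":0,"jaw":0.02}]'>/dev/null; for i in 1 2 3; do python3 st.py; python3 -m pendant '[{"delta_pos":[0,0,0],"twist":0,"jaw":0.02}]'>/dev/null; done
python3 - <<'E'
from h import *
for n in("scene","top"):
    s=vision.snapshot(n); c=proj(s,[.49,-.25,.08]).astype(int)
    save(cv2.resize(s["pixels"][c[1]-75:c[1]+75,c[0]-100:c[0]+100],(600,450),interpolation=cv2.INTER_CUBIC),"c_%s.png"%n)
E
```

```text
t 15.57 F along/left/up [-6.44  0.66  9.29] M [ 0.193  1.118 -0.138] pos mm [ 1.2  -0.23 -0.09] grip 0.0337 rpy [ 3.1402e+00 -1.4000e-03 -2.8214e+00]
t 15.7 F along/left/up [-6.91  1.34  8.89] M [ 0.232  1.074 -0.124] pos mm [ 1.23 -0.21 -0.06] grip 0.0337 rpy [ 3.1402e+00 -1.4000e-03 -2.8213e+00]
t 15.82 F along/left/up [-6.61  1.66  9.29] M [ 0.212  1.096 -0.139] pos mm [ 1.21 -0.25 -0.07] grip 0.0337 rpy [ 3.1402e+00 -1.4000e-03 -2.8214e+00]
```

View pics/c_top.png

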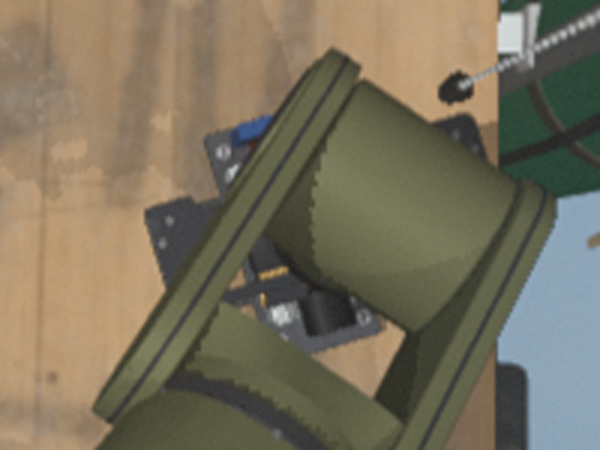

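```bash
python3 -m pendant '[{"delta_pos":[-0.0003,0,-0.0001],"twist":0,"jaw":0.02},{"delta_pos":[0,0,0],"twist":0,"jaw":0.02},{"delta_pos":[0,0,0],"twist":0,"jaw":0.02},{"delta_pos":[0,0,0],"twist":0,"jaw":0.02},{"delta_pos":[0,0,0],"twist":0,"jaw":0.02},{"delta_pos":[0,0,0],"twist":0,"jaw":0.02},{"delta_pos":[0,0,0],"twist":0,"jaw":0.02},{"delta_pos":[0,0,0],"twist":0,"jaw":0.02}]'>/dev/null; for i in 1 2 3; do python3 st.py; python3 -m pendant '[{"delta_pos":[0,0,0],"twist":0,"jaw":0.02}]'>/dev/null; done
```

```text
t 17.05 F along/left/up [-5.05  1.63  8.72] M [ 0.168  0.97  -0.128] pos mm [ 1.22 -0.24 -0.08] grip 0.0337 rpy [ 3.1405e+00 -7.0000e-04 -2.8214e+00]
t 17.18 F along/left/up [-6.06  0.43  8.95] M [ 0.173  0.994 -0.116] pos mm [ 1.18 -0.23 -0.1 ] grip 0.0337 rpy [ 3.1405e+00 -8.0000e-04 -2.8214e+00]
t 17.3 F along/left/up [-5.4  -0.02  9.33] M [ 0.151  0.992 -0.069] pos mm [ 1.23 -0.24 -0.06] grip 0.0336 rpy [ 3.1406e+00 -7.0000e-04 -2.8214e+00]
```

Readings are steady: about 9 N down, almost no sideways force, and the barrel is held against the stop. Handing in.

```bash
python3 -c "
from rig import ticket
print(ticket.finish_job())"
```

```text
the job is handed in; nothing more can be done
None
```

The job is handed in with the black barrel still gripped in the V-block, its red-ringed end against the blue stop and about 9 N pressing it down; the arm hid the contact from both cameras, so the seating and stop contact are judged from the force and position readings.

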